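Load a hardwood block in a clamping cradle and clamp it home

TASK

Put the hardwood block flat into the pocket of the clamping cradle and let go of it, then bring the hinged clamp over and down by its red bar so that its rubber foot drives the block against the spring ejector, fully home on the cradle's floor, and keeps it there when you let go. The screw foot has not been set for this job, so close the clamp by feel: firmly, with about 15 N on the wood, but never so hard that the foot dents it (25 N is too much). Leave the other things on the bench where they are.

Things in the scene. Friction and masses are not known exactly. Their poses are not given: they have to be found in the camera images.
- block: Plain sanded hardwood block, 46 mm (its x) by 82 mm (its y) by 30 mm high (z), about 80 g, loose on the bench. Origin at the centre of its underside. Grasp across the 46 mm sides.
- cradle: Plywood cradle fixed to the bench, base 190 x 120 x 18 mm; origin on the bench below the pocket's centre; x along the pocket towards the hinge, y across, z up. Base spans x -80 to 110, y -60 to 60. Four dark corner stops, 20 mm high with rounded tops, stand on the base round the pocket; steel hinge brackets at x 67 to 93, 88 mm high.
- seat (a point): Centre of the pocket floor (top of the base, 18 mm above the bench); axes as the cradle. Pocket 85 mm along x by 49 mm: 1.5 mm play on each side of the block. Both long sides are open from x -29 to 29 mm, with room for fingers. The block is home when its underside lies on this floor.
- ejector_rest (a point): Middle of the brass spring ejector's top (44 x 24 mm) as it stands unpressed, 7 mm above the pocket floor; fixed point. The block laid in the pocket rests here, underside 25 mm above the bench. The ejector yields at 3 N and needs 5 N when pressed flush with the floor.
- clamp: Steel clamp arm with red cross bar. Origin on the hinge axis, at x 80, y 0, z 74 mm of the cradle, along the cradle's y. At angle 0 the arm is level, its axes equal the cradle's, it points to the cradle's -x. Opens upward turning about +y; starts 1.7 to 1.9 rad open, leaning back. Stiff hinge, stays where left: friction 1.0 N m, about 6 N at the bar (the arm's weight takes off 2 to 3 N near level).
- foot_nominal (a point): Middle of the rubber foot's lower face at the middle spindle setting: x -80, y 0, z -26 mm of the clamp. Foot 22 mm wide, springy, 15 N per mm, up to 5 mm. The screw spindle is set up or down by as much as 8 mm, differently each time and not measured: the closing angle (somewhere from 0.10 to -0.13 rad) must be felt.
- clamp_bar (a point): Middle of the red cross bar: round, 14 mm thick, along the clamp's y, at x -165, y 0, z 20 mm of the clamp. Pinch it from above across the clamp's x (it turns in the fingers) or push it; 66 mm free between its side rods, 40 mm to the crosspiece. 1 N at the bar beyond hinge friction puts 2 N on the block: 10 N in all pressing down puts about 15 N on it. Once released the hinge keeps up to 15 N.
- cork_block: Bystander: brown cork sanding block, 65 x 110 x 29 mm. Origin at the centre of its underside.
- tape_measure: Bystander: grey and red tape measure, 64 x 103 x 36 mm. Origin at the centre of its underside.
- wedge: Bystander: flat wedge-shaped hardwood blank, 57 x 110 x 16 mm. Origin at the centre of its underside.
Mind the look-alikes: they are no part of the job. Leave any blue or pink look-alike of the block alone.

How it is judged:
On the way, in this order (a step that is already met when the one before it is completed fails the run):
1. the block lies flat in the pocket, on the ejector or lower, and the fingers have let go of it (x of block in the frame of cradle between -0.004 and 0.004 m and y of block in the frame of cradle between -0.004 and 0.004 m and angle between the y axis of block and the x axis of cradle, either way round below 0.06 rad and angle between block's own z axis and vertical below 0.05 rad and z of block in the frame of cradle below 0.0275 m and contact force between the fingers and block below 0.3 N), for 0.2 s.
2. the clamp's foot holds the block home on the pocket floor (x of block in the frame of cradle between -0.004 and 0.004 m and y of block in the frame of cradle between -0.004 and 0.004 m and angle between the y axis of block and the x axis of cradle, either way round below 0.06 rad and angle between block's own z axis and vertical below 0.05 rad and z of block in the frame of cradle below 0.0195 m and contact force between clamp and block above 7 N), for 0.2 s.
At the end, for the whole second after the job is handed in: The block is at rest in the pocket (within 4 mm of its centre, long side along it within 0.06 rad, upright within 0.05 rad), its underside at most 1.5 mm above the pocket floor, held down by the clamp with more than 7 N, with the robot off it (all of step 2 and contact force between the fingers and block below 0.3 N and linear speed of block below 0.01 m/s); the robot touches nothing.
It fails at once if the clamp presses the block with more than 25 N (contact force between clamp and block above 25 N).
It fails at once if the cork block is moved by more than 20 mm (distance of cork_block from where it was at the start of the episode above 0.02 m).
It fails at once if the tape measure is moved by more than 20 mm (distance of tape_measure from where it was at the start of the episode above 0.02 m).
It fails at once if the wedge is moved by more than 20 mm (distance of wedge from where it was at the start of the episode above 0.02 m).
It also fails if it takes over 64 s, if anything falls off the work surface, if the arm or the gripper's body presses on something with over 40 N, if the wrist force passes 120 N, or if a joint passes its speed limit or range.

ROBOT

A 6-joint arm with a two-finger parallel gripper is mounted at the origin on a cart in front of the work surface, level with it; the furniture and walls round the work are solid. World frame = base frame: x ahead of the robot, y to its left, z up, the work surface at z = 0. Lengths are in m, angles in rad, forces in N, time in s.
With the tool pointing down it reaches from about 0.3 to 0.875 m from the base axis. Payload 6.4 kg.
Tool frame: the origin (TCP) lies midway between the tips of the shut fingers; the grasp point (between the pads) lies ctrl.grip_depth behind it (ctrl.grip_depth is the distance from the TCP to the grasp point, in m); x points along the fingers, y is the direction in which the jaws open and shut, and the axes are right-handed (so a half turn about x gives the same grasp; the last joint's range is limited). The gripper opens to 85 mm and grips with 20 to 120 N. Pads are 22 mm wide; open, the fingers measure 114 mm over their backs; the gripper's body (76 mm by 85 mm) begins 54 mm behind the grasp point. The pads swing forward as they close: fully open they stand 13 mm farther back than shut.
Start: joints at [-1.375, 0.181, 1.607, -0, 1.354, -0.206], TCP at [0.225, -0.529, 0.231] pointing down, gripper open.
Joint ranges: [-2.99, 2.99], [-0.89, 2.07], [0.3, 2.58], [-1.14, 4.28], [0, 2.63], [-3.12, 3.12]. Speed limits (rad/s): [2.57, 2.57, 3.01, 3.14, 3.14, 3.14].

INTERFACE

Orientations are given as a unit quaternion [w, x, y, z].
In Python, from bench import ctrl gives the robot as it stands.
- The arm moves only by the shell command python3 -m creep 'ROWS'. ROWS is text: rows parted by semicolons, each of 7 numbers parted by spaces: the opening, from 0 (shut) to 1 (fully open), then the shift along the tool's x, y, z in cm, then the turn, a rotation vector about the tool's x, y, z in rad. In form: claw x y z ax ay az; .... A call has 1 to 10 rows; each row shifts and turns the pose as measured when the row begins, along the tool's axes as they then stand; what a row does not reach is not made up. A row lasts 1/8 s, in which the tool goes at most 62.5 mm and 10.7 degrees, less where a joint would pass 70% of its speed; a pose out of reach is approached as far as the arm can. A call with a gripper value outside its range is refused whole. The fingers move at their own pace and stop on an object; the grip force is fixed at half the most. Time passes only in rows, so rows that do not move let the fingers close. It gives the time, the measured TCP pose, the force and the opening at its end, in the units of the state.
- ctrl.get_obs(): the state, without advancing time (a new reading comes with each control period).
- ctrl.camera(name): name is "side" or "top" or "wrist"; returns (picture, depth): 384x512x3 uint8, blue, green, red; 384x512 float32, m along the optical axis (not along the pixel's ray), 0 where there is no reading.
- ctrl.calibration(name): a dict with "mtx" (3x3 intrinsics, pixels), "R" (3x3) and "t" (3): a world point X has camera coordinates R X + t; the wrist camera has in their place "tool_from_camera" (4x4, takes a point from camera to tool coordinates, whose origin is the TCP and whose axes are the tool frame's). Camera axes: x right, y down, z forward; pixel columns grow to the right and rows downward; lengths in m; the calibration is good to about 2 mm. A picture is of the moment at which its call begins: read the wrist's pose just before it. calibration takes no time and is no camera call.
- ctrl.hand_in(): hands the job in, once; it reports no verdict.
Trained networks look in the newest picture that a camera, given by its name, has taken for a name from the list of things; names that differ only in an ending like _2 or _b are one class to them, and where a whole thing is asked for, a point or a joint stands for the part that bears it (a point fixed in the world has none). Each returns a list of dicts, best first, with "confidence" (0 to 1); they miss things now and then, are a little off and sometimes report something else, mostly with a low value. They report only what shows in the picture. A call takes as long as a camera call. They do not tell look-alikes from the thing itself.
- ctrl.find_in(query, camera): "rect" ([left, top, right, bottom] in pixels, round what is visible of it).
The state is a dict: "time_s": time; "q": joint angles; "dq": joint speeds; "joint_efforts": joint torques, N m; "eef_pos": TCP position; "eef_rot": TCP orientation; "wrist_force": force on the tool from outside, world axes, zero at the start; "torque": the same for the moment, N m; "opening": opening from 0.0 (shut) to 1.0 (fully open).
Only numpy, scipy, OpenCV 4.12 (cv2) and the standard library are available. Lean on these libraries where they do the work, as an engineer would, in place of code of your own. Each camera call takes 0.05 s, during which the arm holds its last target.

## Working session

There is one attempt and no reset: what is moved stays moved. The work goes in short steps, Python scripts to look and compute and a shell command to move; the robot and the scene stay as the last step left them, time stands still between calls to the robot, and variables do not carry over. Pictures are saved under pics/ and viewed, and the job is handed in when it is done.

```bash
ls; mkdir -p pics
python3 - <<'E'
from bench import ctrl
import cv2
print(ctrl.get_obs(), ctrl.grip_depth)
for n in ("side","top","wrist"):
    im,d=ctrl.camera(n); cv2.imwrite(f"pics/{n}0.png",im)
    print(n,ctrl.calibration(n))
    for q in ("block","cradle","clamp","clamp_bar"):
        print(q,[(r['rect'],round(r['confidence'],2)) for r in ctrl.find_in(q,n)][:4])
E
```

```text
pics
{'time_s': 0.0, 'q': array([-1.37530366e+00,  1.81537517e-01,  1.60805813e+00, -6.40475469e-07,
        1.35379735e+00, -2.06302942e-01]), 'dq': array([ 0.00091627,  0.00124587, -0.00011649,  0.00187571,  0.00166995,
       -0.00106623]), 'joint_efforts': array([ 3.86422953e-04, -4.44872725e+01, -3.51335549e+01, -1.88787812e-04,
        9.09669092e-03, -1.62850000e-05]), 'eef_pos': array([ 0.22476607, -0.52862304,  0.23036192]), 'eef_rot': array([ 0.14046605,  0.69288825,  0.14173906, -0.69288181]), 'wrist_force': array([0.23143709, 0.04904005, 0.37861826]), 'torque': array([-0.01416404, -0.03711258, -0.01726692]), 'opening': 0.9987077232437535} 0.0187
side {'mtx': array([[487.22068185,   0.        , 255.496262  ],
       [  0.        , 487.22068185, 197.80149163],
       [  0.        ,   0.        ,   1.        ]]), 'R': array([[-0.91260949, -0.40881254,  0.00402781],
       [-0.15500163,  0.33686664, -0.92870628],
       [ 0.37830994, -0.84817048, -0.37079431]]), 't': array([0.46770887, 0.19590141, 1.49015815])}
block [([220.2, 199.6, 248.1, 211.4], 0.82), ([290.2, 173.3, 308.
[... 812 characters left out ...]
34.1, 190.2, 309.4, 228.6], 0.79)]
clamp [([233.3, 188.8, 261.2, 220.9], 0.78)]
clamp_bar [([234.0, 188.5, 260.1, 222.2], 0.58)]
wrist {'mtx': array([[277.4306135 ,   0.        , 251.92225545],
       [  0.        , 277.4306135 , 185.97532889],
       [  0.        ,   0.        ,   1.        ]]), 'tool_from_camera': array([[ 4.57907663e-04, -2.94247337e-01,  9.55729195e-01,
        -1.43437832e-01],
       [ 9.99999193e-01,  1.26755150e-03, -8.88678927e-05,
        -6.12675738e-04],
       [-1.18528684e-03,  9.55728465e-01,  2.94247680e-01,
        -7.49137090e-02],
       [ 0.00000000e+00,  0.00000000e+00,  0.00000000e+00,
         1.00000000e+00]])}
block []
cradle []
clamp []
clamp_bar []
```

Run:
```python
import cv2
im=cv2.imread("pics/top0.png")
cv2.imwrite("pics/top0c.png",cv2.resize(im[130:260,190:420],None,fx=3.4,fy=3.4,interpolation=cv2.INTER_CUBIC))
im=cv2.imread("pics/side0.png")
cv2.imwrite("pics/side0c.png",cv2.resize(im[140:260,170:350],None,fx=4.4,fy=4.4,interpolation=cv2.INTER_CUBIC))
```

```text
(no output)
```

View pics/top0.png

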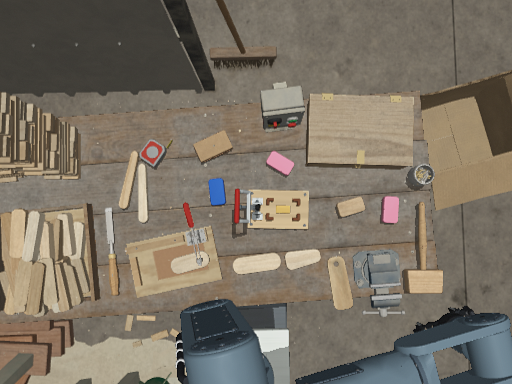

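```bash
sleep 0.2
```

```text
(no output)
```

View pics/top0c.png

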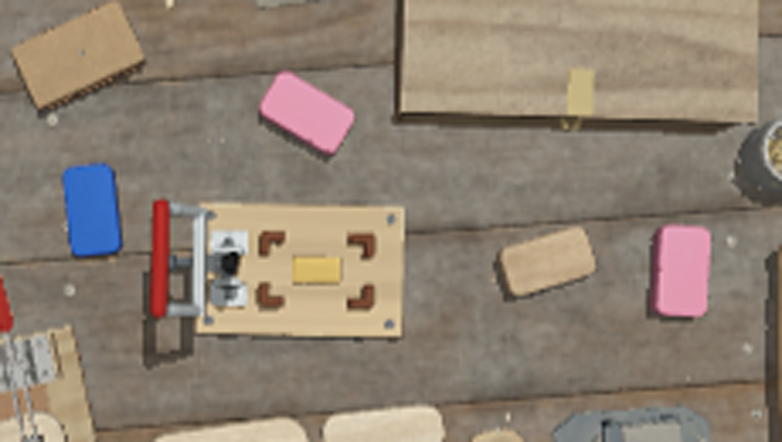

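View pics/side0c.png

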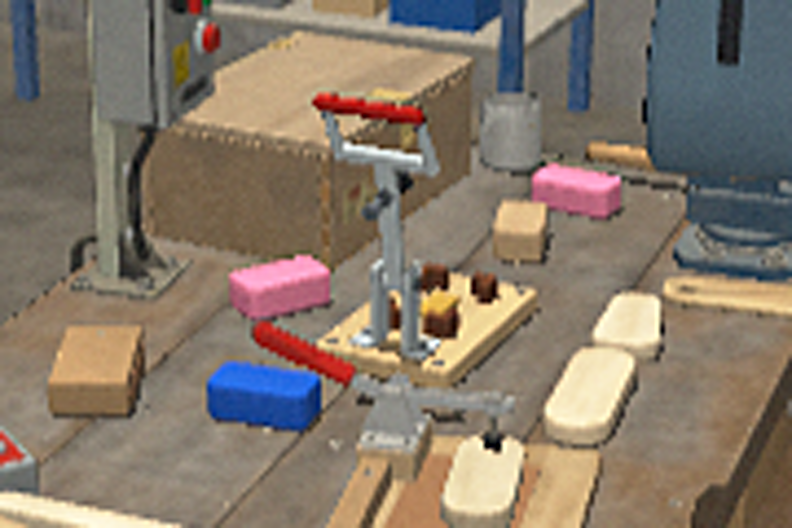

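The plain wooden piece at top (350,207) fits the block. The pink pieces at (280,163) and (391,210) and the blue one at (217,192) are look-alikes, and (213,147) is the cork block. Next I measure the block and cradle.

```bash
cat > h.py <<'E'
import numpy as np, cv2
from bench import ctrl
def cloud(n,im=None):
    o=ctrl.get_obs()
    im,d=ctrl.camera(n); c=ctrl.calibration(n); K=c['mtx']
    v,u=np.mgrid[:384,:512]
    P=np.stack([(u-K[0,2])/K[0,0]*d,(v-K[1,2])/K[1,1]*d,d],-1)
    if 'R' in c: W=(P-c['t'])@c['R']
    else:
        T=c['tool_from_camera']; P=P@T[:3,:3].T+T[:3,3]
        from scipy.spatial.transform import Rotation as R
        W=P@R.from_quat(o['eef_rot'],scalar_first=True).as_matrix().T+o['eef_pos']
    W[d==0]=np.nan
    return im,d,W
def rect(p):
    (c,s,a)=cv2.minAreaRect((p*1000).astype(np.float32)); return np.round(c,1),np.round(s,1),round(a,2)
E
python3 - <<'E'
from h import *
im,d,W=cloud('top'); np.save('top.npy',W)
Z=W[...,2]
def roi(l,t,r,b,z0,z1):
    m=np.zeros(Z.shape,bool); m[t:b,l:r]=1; m&=(Z>z0)&(Z<z1); return m
print('bench',np.nanmedian(Z[165:185,320:340]))
for n,b,z in (('block',(330,190,370,222),(.02,.04)),('base',(236,185,315,235),(.011,.022)),('stops',(262,185,315,235),(.03,.05)),('ej',(270,200,300,218),(.0225,.03)),('bar',(228,180,247,230),(.15,.3)),('blue',(205,175,230,210),(.02,.04)),('cork',(190,125,235,165),(.02,.04)),('pink1',(262,148,297,178),(.02,.04))):
    m=roi(*b,*z); p=W[m]; print(n,m.sum(),np.median(p,0).round(4),rect(p[:,:2]),p[:,2].min().round(3),p[:,2].max().round(3))
m=roi(228,180,265,230,.05,.4)
p=W[m];print(np.c_[p.min(0),p.max(0)])
E
```

```text
bench 0.0009371806537067395
block 385 [ 0.5268 -0.3583  0.0296] (array([ 527.2, -358.5]), array([45.9, 81.8]), 17.07) 0.02 0.038
base 1597 [ 0.5233 -0.1423  0.0179] (array([ 524.6, -133.1]), array([190.2, 120.1]), 87.6) 0.011 0.022
stops 149 [ 0.5239 -0.1171  0.0368] (array([ 524.2, -140.9]), array([114.,  68.]), 88.45) 0.03 0.046
ej 111 [ 0.5243 -0.1462  0.0254] (array([ 527.4, -152.6]), array([51.7, 89.8]), 1.96) 0.023 0.03
bar 249 [ 0.5284 -0.0218  0.2368] (array([528.6, -26.6]), array([30.8, 90.5]), 88.75) 0.15 0.246
blue 384 [0.5829 0.055  0.0301] (array([583.3,  56.1]), array([82. , 46.3]), 5.75) 0.021 0.039
cork 704 [0.7258 0.0664 0.0284] (array([726.5,  66.2]), array([ 65.6, 110. ]), 24.45) 0.02 0.038
pink1 380 [ 0.6678 -0.1427  0.03  ] (array([ 668.5, -143. ]), array([81.6, 46.3]), 57.9) 0.02 0.038
[[ 0.48347601  0.57385598]
 [-0.08146511 -0.01053314]
 [ 0.05475316  0.24567156]]
```

Run:
```python
import cv2
im=cv2.imread("pics/top0.png")
cv2.imwrite("pics/blk.png",cv2.resize(im[185:235,320:410],None,fx=8,fy=8,interpolation=cv2.INTER_CUBIC))
```

```text
(no output)
```

View pics/blk.png

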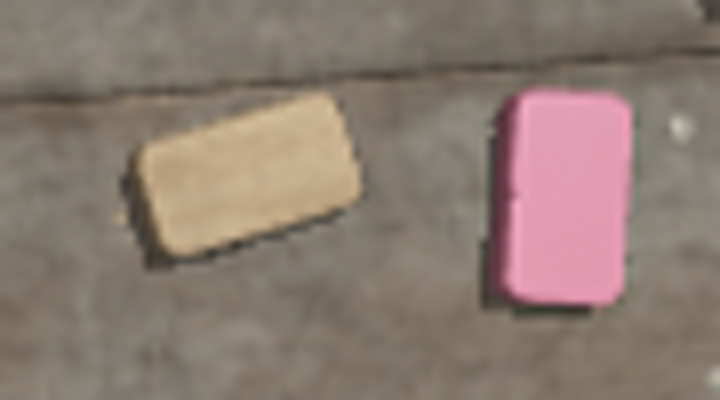

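The enlarged crop shows the plain wooden block with no paint, pink neighbour to its right. I go over it first for a close look with the wrist camera.

```bash
cat >> h.py <<'E'
from scipy.spatial.transform import Rotation as Rot
def toolR(yaw):
    y=np.array([np.cos(yaw),np.sin(yaw),0]); x=np.array([0,0,-1.]); return np.c_[x,y,np.cross(x,y)]
def go(pos,R=None):
    o=ctrl.get_obs(); A=Rot.from_quat(o['eef_rot'],scalar_first=True).as_matrix()
    R=A if R is None else R
    d=A.T@(np.array(pos)-o['eef_pos'])*100; rv=Rot.from_matrix(A.T@R).as_rotvec()
    print('t',round(o['time_s'],2),'pos',o['eef_pos'].round(4),'F',o['wrist_force'].round(1),'open',round(o['opening'],3),'q',o['q'].round(2))
    print('shift cm',d.round(2),'turn',rv.round(4))
E
python3 - <<'E'
from h import *
print(Rot.from_quat(ctrl.get_obs()['eef_rot'],scalar_first=True).as_matrix().round(3))
# block: width dir 17.07deg ; 
for a in (17.07,197.07): go((.527,-.3585,.15),toolR(np.radians(a)))
E
```

```text
[[ 0.     0.391 -0.92 ]
 [ 0.    -0.92  -0.391]
 [-1.    -0.    -0.   ]]
t 0.8 pos [ 0.2249 -0.5292  0.2313] F [-1.2 -0.6 -1.2] open 1.0 q [-1.38  0.18  1.61  0.    1.35 -0.21]
shift cm [  8.13  -3.9  -34.48] turn [-1.467 -0.    -0.   ]
t 0.8 pos [ 0.2249 -0.5292  0.2313] F [-1.2 -0.6 -1.2] open 1.0 q [-1.38  0.18  1.61  0.    1.35 -0.21]
shift cm [  8.13  -3.9  -34.48] turn [ 1.6746 -0.      0.    ]
```

```bash
python3 -m creep '1 0 -0.65 -5.75 0 0 0;1 0 -0.65 -5.75 0 0 0;1 0 -0.65 -5.75 0 0 0;1 0 -0.65 -5.75 0 0 0;1 0 -0.65 -5.75 0 0 0;1 0 -0.65 -5.75 0 0 0' && python3 -m creep '1 0 0 0 0.18 0 0;1 0 0 0 0.18 0 0;1 0 0 0 0.18 0 0;1 0 0 0 0.18 0 0;1 0 0 0 0.18 0 0;1 0 0 0 0.18 0 0;1 0 0 0 0.18 0 0;1 0 0 0 0.18 0 0;1 0 0 0 0.18 0 0'
python3 - <<'E'
from h import *
go((.527,-.3585,.15),toolR(np.radians(197.07)))
E
```

```text
time_s: 1.55
eef_pos: [0.5329, -0.3583, 0.2319]
eef_rot: [0.139, 0.694, 0.137, -0.694]
wrist_force: [-0.2, -0.2, -0.2]
opening: 0.999
time_s: 2.68
eef_pos: [0.5376, -0.3534, 0.2307]
eef_rot: [-0.42, 0.569, -0.42, -0.568]
wrist_force: [-0.2, 0.6, 0.2]
opening: 0.997
t 2.67 pos [ 0.5376 -0.3534  0.2307] F [-0.2  0.6  0.2] open 0.997 q [-0.77  0.33  1.43 -0.    1.38  2.08]
shift cm [ 8.07  1.17 -0.15] turn [ 0.001  -0.0019 -0.0001]
```

```bash
python3 -m creep '1 0 0 0 0 0 0' >/dev/null
python3 - <<'E'
from h import *
im,d,W=cloud('wrist'); cv2.imwrite('pics/w1.png',im); np.save('w1.npy',W)
Z=W[...,2]
m=((Z>.026)&(Z<.034)&(abs(W[...,0]-.527)<.06)&(abs(W[...,1]+.3585)<.06))
v,u=np.where(m);print(u.min(),u.max(),v.min(),v.max())
print(W[m].mean(0),rect(W[m][:,:2]))
E
```

```text
243 280 126 190
[ 0.5277733  -0.36222448  0.03052116] (array([ 527.2, -360.5]), array([46.1, 81.9]), 15.85)
```

View pics/w1.png

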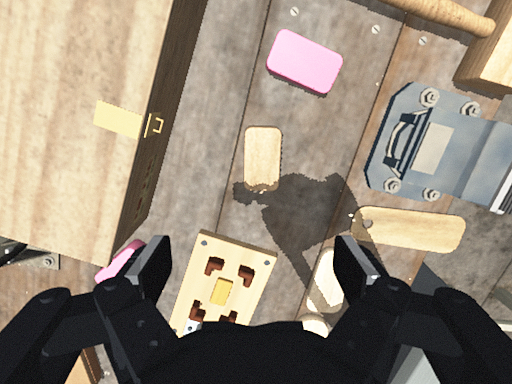

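```bash
python3 -m creep '1 3 1.1 0.6 0 0 0;1 5 0 0 0 0 0;1 5 0 0 0 0 0;1 5 0 0 0 0 0'
python3 - <<'E'
from h import *
go((.527,-.3595,.001),toolR(np.radians(196.5)))
E
```

```text
time_s: 3.35
eef_pos: [0.5295, -0.3555, 0.053]
eef_rot: [-0.413, 0.579, -0.415, -0.567]
wrist_force: [0.2, -0.5, 0.4]
opening: 1.0
t 3.35 pos [ 0.5295 -0.3555  0.053 ] F [ 0.2 -0.5  0.4] open 1.0 q [-0.78  0.51  1.57 -0.    1.05  2.05]
shift cm [ 5.2   0.4  -0.22] turn [ 0.0308 -0.0146  0.0068]
```

```bash
python3 -m creep '1 2.4 0.4 -0.2 0.03 -0.015 0.007;1 1.4 0 0 0 0 0'
python3 - <<'E'
from h import *
go((.527,-.3595,.001),toolR(np.radians(196.5)))
E
```

```text
time_s: 3.6
eef_pos: [0.5245, -0.3569, 0.0099]
eef_rot: [0.421, -0.566, 0.421, 0.571]
wrist_force: [-0.6, -0.2, -0.7]
opening: 1.003
t 3.6 pos [ 0.5245 -0.3569  0.0099] F [-0.6 -0.2 -0.7] open 1.003 q [-0.78  0.58  1.57 -0.    1.    2.06]
shift cm [ 0.89 -0.17 -0.33] turn [ 0.0074  0.0063 -0.0034]
```

```bash
python3 -m creep '1 0.8 -0.15 -0.3 0 0 0;0.3 0 0 0 0 0 0;0.3 0 0 0 0 0 0;0.3 0 0 0 0 0 0;0.3 0 0 0 0 0 0;0.3 0 0 0 0 0 0;0.3 0 0 0 0 0 0'
python3 - <<'E'
from h import *
for i in range(3): 
    im,d=ctrl.camera('wrist'); go((.527,-.3595,.001),toolR(np.radians(196.5)))
cv2.imwrite('pics/w2.png',im)
E
```

```text
time_s: 4.47
eef_pos: [0.5291, -0.3607, 0.0053]
eef_rot: [0.42, -0.569, 0.419, 0.57]
wrist_force: [0.4, 0.4, -0.5]
opening: 0.529
t 4.53 pos [ 0.5291 -0.3608  0.0053] F [ 0.3  0.1 -0.8] open 0.523 q [-0.78  0.59  1.55  0.    0.99  2.06]
shift cm [0.43 0.17 0.19] turn [ 0.0126  0.001  -0.0004]
t 4.58 pos [ 0.5291 -0.3607  0.0052] F [-0.1  0.  -0.7] open 0.529 q [-0.78  0.59  1.55  0.    0.99  2.06]
shift cm [0.42 0.16 0.18] turn [ 0.0126  0.0011 -0.0005]
t 4.62 pos [ 0.5291 -0.3607  0.0051] F [ 0.3  0.1 -0.9] open 0.529 q [-0.78  0.59  1.55  0.    0.99  2.06]
shift cm [0.41 0.16 0.18] turn [ 0.0126  0.0011 -0.0005]
```

View pics/w2.png

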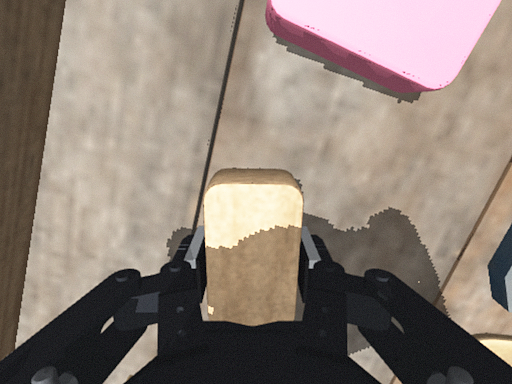

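```bash
python3 -m creep '0.3 -2.5 0 0 0 0 0;0.3 -4 0 0 0 0 0;0.3 -4 0 0 0 0 0;0.3 0 0 0 0 0 0'
python3 - <<'E'
from h import *
o=ctrl.get_obs(); im,d,W=cloud('wrist'); cv2.imwrite('pics/w3.png',im)
A=Rot.from_quat(o['eef_rot'],scalar_first=True).as_matrix()
T=(W-o['eef_pos'])@A
m=(abs(T[...,1])<.023)&(T[...,0]<-.02)&(T[...,0]>-.032)&(T[...,2]<-.01)
m2=m&(abs(T[...,1])<.01)
print(m.sum(),np.median(T[m],0),'far end z',np.percentile(T[m2][:,2],[0,1,3]), 'y range',np.percentile(T[m][:,1],[0,2,98,100]),'x',np.percentile(T[m2][:,0],[5,50,95]))
# slope of side edges: y extents by z bin
for z in np.arange(-.037,-.01,.005):
    k=m&(abs(T[...,2]-z)<.0025); print(round(z,3),k.sum(),np.percentile(T[k][:,1],[2,98]).round(4),T[k][:,0].mean().round(4)) if k.any() else 0
print(o['eef_pos'],o['opening'],o['wrist_force'])
# cradle view
E
```

```text
time_s: 5.12
eef_pos: [0.5284, -0.3602, 0.1115]
eef_rot: [0.42, -0.568, 0.419, 0.571]
wrist_force: [0.2, -0.4, -1.0]
opening: 0.525
6435 [-0.02747171  0.00052428 -0.02680043] far end z [-0.04126855 -0.04089883 -0.04071348] y range [-0.02298256 -0.0207942   0.02175977  0.02299958] x [-0.02849206 -0.02752104 -0.02504659]
-0.037 1102 [-0.0196  0.021 ] -0.0272
-0.032 1052 [-0.0206  0.0218] -0.0276
-0.027 1010 [-0.0208  0.022 ] -0.0276
-0.022 975 [-0.021  0.022] -0.0275
-0.017 945 [-0.0209  0.0219] -0.0275
-0.012 835 [-0.0221  0.0221] -0.0275
[ 0.5284216  -0.36024938  0.11150066] 0.5248725233490981 [ 0.21119529 -0.38561456 -1.04571564]
```

View pics/w3.png

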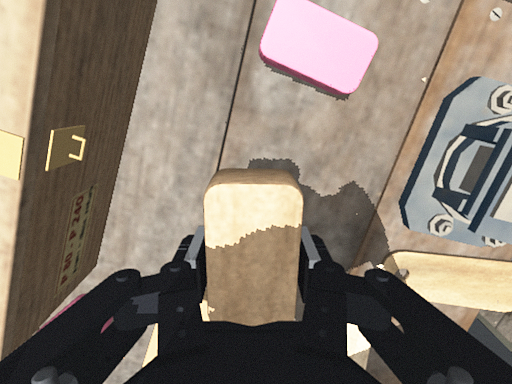

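Run:
```python
from h import *
W=np.load('w1.npy');Z=W[...,2]
im=cv2.imread('pics/w1.png')
cv2.imwrite('pics/w1c.png',cv2.resize(im[220:345,160:290],None,fx=5,fy=5,interpolation=cv2.INTER_CUBIC))
c=np.array([.524,-.148])
near=np.linalg.norm(W[...,:2]-c,axis=-1)
m=(Z>.0225)&(Z<.030)&(abs(W[...,0]-c[0])<.02)&(abs(W[...,1]-c[1])<.03)
print('ej',m.sum(),W[m].mean(0),rect(W[m][:,:2]))
Wt=np.load('top.npy');Zt=Wt[...,2]
m=(Zt>.0225)&(Zt<.030)&(abs(Wt[...,0]-c[0])<.018)&(abs(Wt[...,1]-c[1])<.03)
print('ej top',m.sum(),Wt[m].mean(0),rect(Wt[m][:,:2]))
for n,w in(('w',W),('t',Wt)):
    z=w[...,2]
    for sx in(-1,1):
        for sy in (-1,1):
            q=c+np.array([sx*.026,sy*.043]); m=(z>.0335)&(z<.042)&(abs(w[...,0]-q[0])<.02)&(abs(w[...,1]-q[1])<.02)
            p=w[m]
            if len(p)>3: print(n,sx,sy,len(p),p.mean(0).round(4),p.min(0).round(4),p.max(0).round(4))
    m=(z>.014)&(z<.022)&(abs(w[...,0]-c[0])<.075)&(w[...,1]<-.1)&(w[...,1]>-.25)
    p=w[m]; print(n,'base edge',p.min(0),p.max(0))
    # edges x at several y
    for y in (-.22,-.2,-.18,-.16,-.13,-.11):
        k=p[abs(p[:,1]-y)<.006]; print(y,np.percentile(k[:,0],[1,99]).round(4),len(k)) if len(k)>5 else 0
    for x in (.48,.5,.52,.54,.56):
        k=p[abs(p[:,0]-x)<.006]; print(x,np.percentile(k[:,1],[1]).round(4),len(k)) if len(k)>5 else 0
```

```text
ej 408 [ 0.52368782 -0.15158442  0.0256938 ] (array([ 523.5, -150.1]), array([44.8, 23.8]), 87.68)
ej top 89 [ 0.5232092  -0.14705908  0.02593152] (array([ 524.4, -148.9]), array([56.1, 31. ]), 89.0)
w -1 -1 153 [ 0.4968 -0.194   0.0373] [ 0.4871 -0.2023  0.0336] [ 0.5095 -0.1783  0.0401]
w -1 1 26 [ 0.4961 -0.1172  0.0362] [ 0.4906 -0.1206  0.0339] [ 0.5001 -0.112   0.0393]
w 1 -1 159 [ 0.5473 -0.1959  0.0374] [ 0.5336 -0.2038  0.0335] [ 0.5564 -0.1802  0.0402]
w 1 1 148 [ 0.5505 -0.1099  0.0372] [ 0.5375 -0.1224  0.0336] [ 0.5598 -0.0987  0.0404]
w base edge [ 0.46082279 -0.23222799  0.01400147] [ 0.5853896  -0.10002436  0.02199594]
-0.22 [0.4623 0.5792] 605
-0.2 [0.463  0.5802] 483
-0.18 [0.4635 0.5811] 400
-0.16 [0.4647 0.5819] 430
-0.13 [0.4663 0.5834] 401
-0.11 [0.4665 0.5843] 394
0.48 [-0.2279] 559
0.5 [-0.2289] 444
0.52 [-0.2299] 407
0.54 [-0.2307] 488
0.56 [-0.2312] 560
t -1 -1 21 [ 0.4962 -0.1914  0.0375] [ 0.4891 -0.1973  0.0335] [ 0.5076 -0.1782  0.0412]
t -1 1 32 [ 0.5003 -0.1037  0.0366] [ 0.491  -0.1171  0.0336] [ 0.5128 -0.0955  0.041 ]
t 1 -1 22 [ 0.5483 -0.1916  0.0367] [ 0.5382 -0.1984  0.0336] [ 0.5543 -0.18    0.0419]
t 1 1 29 [ 0.5513 -0.1048  0.0383] [ 0.5404 -0.1183  0.0347] [ 0.5588 -0.0967  0.0417]
t base edge [ 0.46082804 -0.22851172  0.01400611] [ 0.58493801 -0.10013366  0.02199595]
-0.22 [0.4615 0.5794] 120
-0.2 [0.4644 0.5798] 90
-0.18 [0.465 0.58 ] 99
-0.16 [0.4681 0.5805] 93
-0.13 [0.4659 0.5841] 109
-0.11 [0.4664 0.5848] 91
0.48 [-0.2259] 119
0.5 [-0.2266] 96
0.52 [-0.227] 92
0.54 [-0.2277] 102
0.56 [-0.2279] 106
```

View pics/w1c.png

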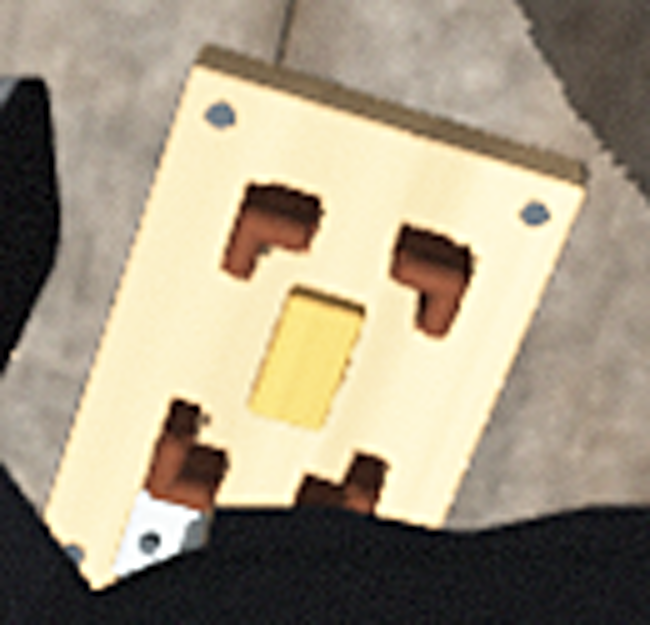

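Run:
```python
from h import *
go((.5237,-.150,.1115),toolR(np.radians(177.75)))
```

```text
t 5.17 pos [ 0.5273 -0.3591  0.1092] F [-0.3 -0.1 -1.7] open 0.527 q [-0.78  0.45  1.53  0.    1.18  2.06]
shift cm [-0.11 -5.85 20.08] turn [ 0.3396  0.0067 -0.005 ]
```

```bash
python3 -m creep '0.3 0 0 0 0.17 0 0;0.3 0 0 0 0.17 0 0;0.3 0 0 5 0 0 0;0.3 0 0 5 0 0 0;0.3 0 0 5 0 0 0;0.3 0 0 5 0 0 0;0.3 0 0 0 0 0 0'
python3 - <<'E'
from h import *
go((.5237,-.150,.075),toolR(np.radians(177.75)))
E
```

```text
time_s: 6.05
eef_pos: [0.5303, -0.15, 0.0982]
eef_rot: [0.512, -0.476, 0.515, 0.496]
wrist_force: [-0.2, 0.1, -0.4]
opening: 0.526
t 6.05 pos [ 0.5303 -0.15    0.0982] F [-0.2  0.1 -0.4] open 0.526 q [-0.49  0.3   1.75  0.01  1.12  2.7 ]
shift cm [ 2.33  0.6  -0.08] turn [-0.015   0.017  -0.0228]
```

```bash
python3 -m creep '0.3 2 0.6 0 -0.015 0.017 -0.023;0.3 0 0 0 0 0 0'
python3 - <<'E'
from h import *
go((.5237,-.150,.075),toolR(np.radians(177.75)))
im,d=ctrl.camera('wrist'); cv2.imwrite('pics/w4.png',im)
im,d=ctrl.camera('side'); cv2.imwrite('pics/s4.png',cv2.resize(im[130:240,210:330],None,fx=5,fy=5,interpolation=cv2.INTER_CUBIC))
go((.5237,-.150,.075),toolR(np.radians(177.75)))
E
```

```text
time_s: 6.3
eef_pos: [0.5224, -0.1489, 0.0757]
eef_rot: [0.509, -0.49, 0.51, 0.491]
wrist_force: [-0.5, -0.3, -0.2]
opening: 0.523
t 6.3 pos [ 0.5224 -0.1489  0.0757] F [-0.5 -0.3 -0.2] open 0.523 q [-0.5   0.31  1.8  -0.    1.04  2.68]
shift cm [ 0.07 -0.13 -0.1 ] turn [ 0.0013  0.0007 -0.0029]
t 6.4 pos [ 0.525  -0.1506  0.0782] F [ 0.4 -0.1  0. ] open 0.526 q [-0.5   0.31  1.8  -0.    1.04  2.68]
shift cm [0.32 0.13 0.06] turn [ 0.0004 -0.0015  0.0019]
```

View pics/w4.png

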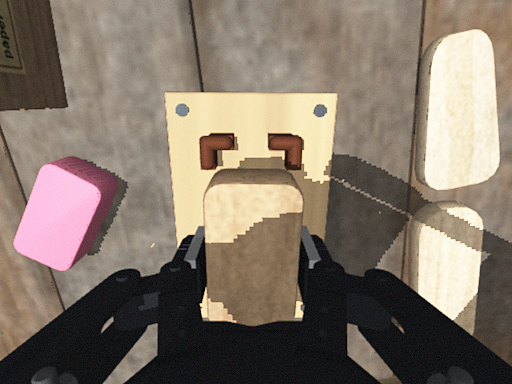

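View pics/s4.png

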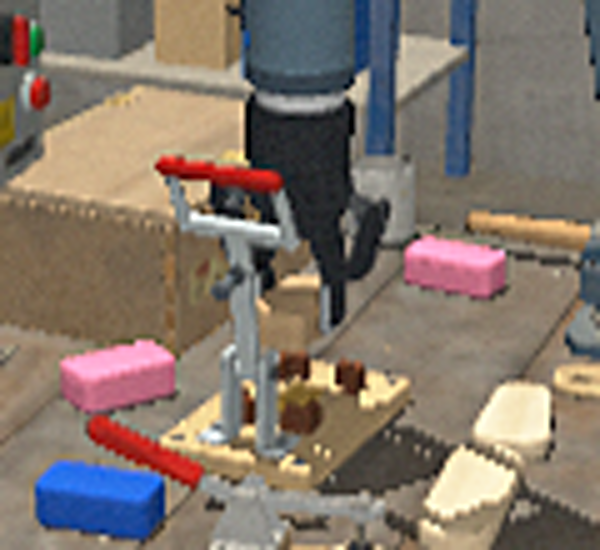

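The wrist view shows the block held over the pocket with the far stops at (217,150) and (287,150). I measure block against cradle in this one frame.

```bash
python3 -m creep '0.3 0 0 0 0 0 0'
cat >> h.py <<'E'
def cmp():
    o=ctrl.get_obs(); im,d,W=cloud('wrist')
    A=Rot.from_quat(o['eef_rot'],scalar_first=True).as_matrix()
    T=(W-o['eef_pos'])@A; Z=W[...,2]
    top=(T[...,0]<-.018)&(T[...,0]>-.036)&(abs(T[...,1])<.026)&(T[...,2]<-.012)&(T[...,2]>-.06)
    p=T[top&(abs(T[...,1])<.01)]; far=np.percentile(p[:,2],1)
    k=T[top&(abs(T[...,2]+.027)<.008)]; ye=np.percentile(k[:,1],[1,99])
    print('block far z',far.round(4),'side y',ye.round(4),'top x',np.median(p[:,0]).round(4))
    b=(Z>.013)&(Z<.023)&(abs(W[...,0]-.524)<.075)&(W[...,1]<-.17)&(W[...,1]>-.26)
    q=T[b]; e=[]
    for z in np.arange(-.078,-.05,.004):
        k=q[abs(q[:,2]-z)<.002]
        if len(k)>20: e.append([z,*np.percentile(k[:,1],[1,99])])
    e=np.array(e); c=(e[:,1]+e[:,2])/2; s=np.polyfit(e[:,0],c,1)
    sL=np.polyfit(e[:,0],e[:,1],1)[0]; sR=np.polyfit(e[:,0],e[:,2],1)[0]
    f=[np.percentile(q[abs(q[:,1]-y)<.004][:,2],1) for y in (-.02,0,.02)]
    print('base width',(e[:,2]-e[:,1]).mean().round(4),'centre y at mid',c.mean().round(4),'at z=0',s[1].round(4),'slopes',sL.round(3),sR.round(3),'end z',np.round(f,4),'-> pocket centre z',round(f[1]+.08,4))
    print('pos',o['eef_pos'].round(4),'F',o['wrist_force'].round(1))
    return im
E
python3 - <<'E'
from h import *
cmp();cmp()
E
```

```text
time_s: 6.52
eef_pos: [0.5257, -0.1517, 0.0788]
eef_rot: [0.51, -0.491, 0.51, 0.489]
wrist_force: [0.2, -0.5, -1.1]
opening: 0.525
block far z -0.0411 side y [-0.0212  0.023 ] top x -0.0276
base width 0.1163 centre y at mid 0.003 at z=0 0.003 slopes -0.015 0.015 end z [-0.0777 -0.0777 -0.0777] -> pocket centre z 0.0023
pos [ 0.5257 -0.1517  0.0788] F [ 0.2 -0.5 -1.1]
block far z -0.0411 side y [-0.0212  0.023 ] top x -0.0276
base width 0.1162 centre y at mid 0.0031 at z=0 0.0027 slopes -0.016 0.005 end z [-0.0777 -0.0777 -0.0777] -> pocket centre z 0.0023
pos [ 0.5257 -0.1517  0.0788] F [ 0.6 -0.3 -1.2]
```

```bash
python3 -m creep '0.3 1.5 0.2 0.2 0 0 0;0.3 0 0 0 0 0 0'
python3 - <<'E'
from h import *
go((.5237,-.150,.03),toolR(np.radians(177.75)))
cmp()
go((.5237,-.150,.03),toolR(np.radians(177.75)))
E
```

```text
time_s: 6.88
eef_pos: [0.5238, -0.1498, 0.063]
eef_rot: [0.51, -0.491, 0.51, 0.488]
wrist_force: [0.1, -0.7, -1.0]
opening: 0.522
t 6.88 pos [ 0.5238 -0.1498  0.063 ] F [ 0.1 -0.7 -1. ] open 0.522 q [-0.5   0.33  1.81 -0.    1.01  2.69]
shift cm [ 3.3   0.02 -0.02] turn [-0.0011 -0.0022  0.0033]
block far z -0.0411 side y [-0.0212  0.023 ] top x -0.0275
base width 0.1163 centre y at mid 0.001 at z=0 0.0009 slopes -0.005 0.003 end z [-0.0793 -0.0793 -0.0794] -> pocket centre z 0.0007
pos [ 0.5238 -0.1498  0.063 ] F [ 0.1 -0.7 -1. ]
t 6.92 pos [ 0.5246 -0.1502  0.0639] F [-0.   0.6 -1. ] open 0.528 q [-0.5   0.33  1.8  -0.    1.01  2.69]
shift cm [3.39 0.11 0.03] turn [-0.001  -0.003   0.0049]
```

```bash
python3 -m creep '0.3 1.7 0.05 0.06 0 0 0.003;0.3 0 0 0 0 0 0'
python3 - <<'E'
from h import *
cmp()
go((.5237,-.150,.03),toolR(np.radians(177.75)))
E
```

```text
time_s: 7.18
eef_pos: [0.5242, -0.1495, 0.0457]
eef_rot: [0.51, -0.491, 0.51, 0.489]
wrist_force: [0.8, 0.2, -1.1]
opening: 0.53
block far z -0.0411 side y [-0.0213  0.0231] top x -0.0275
base width 0.1162 centre y at mid 0.0013 at z=0 0.0011 slopes -0.009 0.002 end z [-0.0795 -0.0795 -0.0795] -> pocket centre z 0.0005
pos [ 0.5242 -0.1495  0.0457] F [ 0.8  0.2 -1.1]
t 7.22 pos [ 0.525  -0.15    0.0467] F [ 0.6 -0.5 -0.5] open 0.525 q [-0.49  0.36  1.81 -0.    0.97  2.69]
shift cm [1.67 0.14 0.  ] turn [-0.001  -0.0038  0.0034]
```

```bash
python3 -m creep '0.3 0.8 0.05 0.04 0 0 0;0.3 0.5 0 0 0 0 0'
python3 - <<'E'
from h import *
cmp()
go((.5237,-.150,.03),toolR(np.radians(177.75)))
E
```

```text
time_s: 7.48
eef_pos: [0.5245, -0.1497, 0.0334]
eef_rot: [0.51, -0.492, 0.51, 0.488]
wrist_force: [-4.6, 0.4, 0.2]
opening: 0.524
block far z -0.0411 side y [-0.0212  0.0232] top x -0.0275
base width 0.116 centre y at mid 0.0018 at z=0 0.0014 slopes -0.013 0.002 end z [-0.0797 -0.0797 -0.0798] -> pocket centre z 0.0003
pos [ 0.5245 -0.1497  0.0334] F [-4.6  0.4  0.2]
t 7.53 pos [ 0.5244 -0.1497  0.0328] F [-1.7 -0.6 -1. ] open 0.53 q [-0.49  0.38  1.81 -0.    0.95  2.69]
shift cm [ 0.28  0.07 -0.03] turn [-0.0007 -0.0039  0.003 ]
```

```bash
python3 -m creep '0.3 0.2 0.04 0 0 0 0;0.3 0 0 0 0 0 0'
python3 - <<'E'
from h import *
go((.5237,-.150,.03),toolR(np.radians(177.75)))
E
```

```text
time_s: 7.78
eef_pos: [0.5243, -0.1497, 0.0306]
eef_rot: [0.51, -0.492, 0.51, 0.488]
wrist_force: [-0.1, 0.7, -0.6]
opening: 0.528
t 7.78 pos [ 0.5243 -0.1497  0.0306] F [-0.1  0.7 -0.6] open 0.528 q [-0.49  0.38  1.81 -0.    0.94  2.69]
shift cm [ 0.06  0.05 -0.03] turn [-0.0011 -0.004   0.0037]
```

```bash
python3 -m creep '0.3 0.08 0 0 0 0 0;0.95 0 0 0 0 0 0;0.95 0 0 0 0 0 0;0.95 0 0 0 0 0 0;0.95 0 0 0 0 0 0;0.95 -3 0 0 0 0 0;0.95 -4 0 0 0 0 0;0.95 -4 0 0 0 0 0'
python3 - <<'E'
from h import *
im=cmp() if 0 else None
im,d,W=cloud('top'); Z=W[...,2]
cv2.imwrite('pics/t5.png',cv2.resize(im[170:250,215:335],None,fx=6,fy=6,interpolation=cv2.INTER_CUBIC))
im,d,W=cloud('wrist'); cv2.imwrite('pics/w5.png',im)
go((.5237,-.150,.26))
E
```

```text
time_s: 8.78
eef_pos: [0.5223, -0.1484, 0.1398]
eef_rot: [0.51, -0.49, 0.511, 0.49]
wrist_force: [0.2, 0.6, 0.7]
opening: 0.955
t 8.88 pos [ 0.5257 -0.1501  0.144 ] F [0.8 0.  0.6] open 0.952 q [-0.49  0.21  1.76 -0.    1.16  2.69]
shift cm [-11.6    0.1   -0.07] turn [0. 0. 0.]
```

View pics/w5.png

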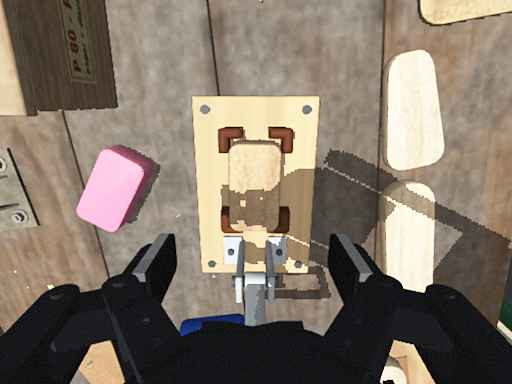

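View pics/t5.png

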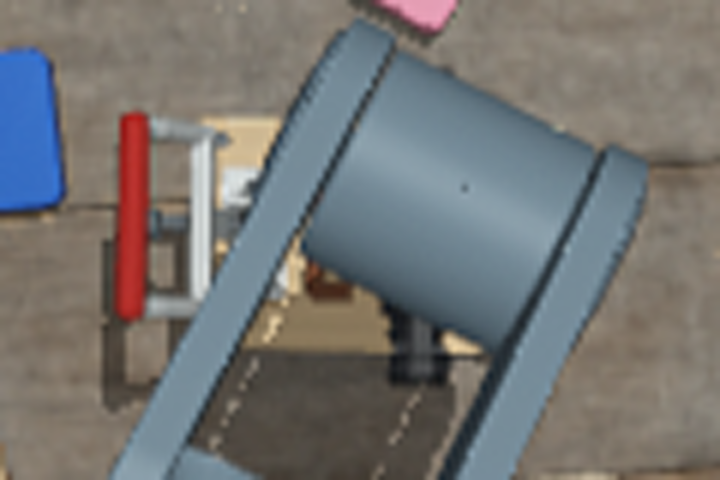

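The block lies between the four stops at wrist (255,185). I check its top's height and centre, then plan the clamp.

Run:
```python
from h import *
im,d,W=cloud('wrist');Z=W[...,2]
m=(Z>.048)&(Z<.062)&(abs(W[...,0]-.524)<.03)&(abs(W[...,1]+.15)<.05)
p=W[m];print(len(p),np.median(p,0),rect(p[:,:2]))
A=np.c_[p[:,:2]-p[:,:2].mean(0),np.ones(len(p))];print(np.linalg.lstsq(A,p[:,2],rcond=None)[0])
Wt=np.load('top.npy');zt=Wt[...,2]
m=(zt>.22)&(zt<.26)&(Wt[...,1]<.02)&(Wt[...,1]>-.06)&(abs(Wt[...,0]-.528)<.06)
p=Wt[m];print('bar',p.mean(0),rect(p[:,:2]),p[:,2].max())
a=np.radians(87.75);o=np.array([.5237,-.150])
for th in np.arange(0,1.95,.1):
    x=-.165*np.cos(th)+.020*np.sin(th);z=.165*np.sin(th)+.020*np.cos(th)
    X=.08+x; print(round(th,1),(o+X*np.array([np.cos(a),np.sin(a)])).round(4),round(z+.074,4))
```

```text
4490 [ 0.52385211 -0.15372792  0.05570008] (array([ 523.9, -150.1]), array([81.3, 46.1]), 87.21)
[0.00196907 0.00606987 0.0556177 ]
bar [ 0.5278334  -0.01990504  0.23691699] (array([528.6, -22.4]), array([21.6, 90.8]), 87.11) 0.24567156038256566
0.0 [ 0.5204 -0.2349] 0.094
0.1 [ 0.5205 -0.2321] 0.1104
0.2 [ 0.5206 -0.2277] 0.1264
0.3 [ 0.5209 -0.2217] 0.1419
0.4 [ 0.5212 -0.2141] 0.1567
0.5 [ 0.5215 -0.2052] 0.1707
0.6 [ 0.5219 -0.1949] 0.1837
0.7 [ 0.5224 -0.1833] 0.1956
0.8 [ 0.5229 -0.1706] 0.2063
0.9 [ 0.5234 -0.1569] 0.2157
1.0 [ 0.524  -0.1423] 0.2236
1.1 [ 0.5246 -0.127 ] 0.2301
1.2 [ 0.5252 -0.1112] 0.235
1.3 [ 0.5259 -0.0949] 0.2383
1.4 [ 0.5265 -0.0784] 0.24
1.5 [ 0.5272 -0.0618] 0.24
1.6 [ 0.5278 -0.0453] 0.2383
1.7 [ 0.5285 -0.029 ] 0.235
1.8 [ 0.5291 -0.0131] 0.2301
1.9 [0.5297 0.0022] 0.2237
```

Run:
```python
from h import *
W=np.load('top.npy');m=(W[...,2]>.045)&(W[...,1]<.1)&(W[...,1]>-.5)&(W[...,0]>.56)&(W[...,0]<.9)
p=W[m]
for y in np.arange(-.45,.1,.05):
    k=p[abs(p[:,1]-y)<.025]
    if len(k)>5: print(round(y,2),len(k),k[:,0].min().round(3),k[:,2].max().round(3))
go((.528,-.0215,.30),toolR(np.radians(267.75)))
```

```text
-0.45 1236 0.642 0.133
-0.4 1212 0.644 0.133
-0.35 1228 0.647 0.135
-0.3 1227 0.651 0.134
-0.25 1251 0.653 0.131
-0.2 357 0.656 0.334
-0.15 852 0.729 0.336
-0.1 577 0.728 0.334
-0.05 48 0.56 0.24
-0.0 24 0.56 0.243
t 8.93 pos [ 0.5244 -0.1494  0.1416] F [-0.1  0.2 -0.3] open 0.95 q [-0.49  0.21  1.77 -0.    1.16  2.69]
shift cm [-15.89   0.08  12.73] turn [-1.5722e+00 -7.1000e-03  5.0000e-04]
```

```bash
python3 -m creep '0.5 -5.5 0 0 0 0 0;0.5 -5.5 0 0 0 0 0;0.5 -5 0 0 0 0 0' && python3 -m creep '0.5 0 0 0 -0.18 0 0;0.5 0 0 0 -0.18 0 0;0.5 0 0 0 -0.18 0 0;0.5 0 0 0 -0.18 0 0;0.5 0 0 0 -0.18 0 0;0.5 0 0 0 -0.18 0 0;0.5 0 0 0 -0.18 0 0;0.5 0 0 0 -0.18 0 0;0.5 0 0 0 -0.13 0 0'
python3 - <<'E'
from h import *
go((.528,-.0215,.30),toolR(np.radians(267.75)))
E
```

```text
time_s: 9.3
eef_pos: [0.5197, -0.1469, 0.2963]
eef_rot: [0.508, -0.486, 0.512, 0.493]
wrist_force: [0.2, -0.3, -1.3]
opening: 0.499
time_s: 10.42
eef_pos: [0.5177, -0.1459, 0.2864]
eef_rot: [0.0, -0.699, -0.007, 0.715]
wrist_force: [-0.2, -0.1, 0.4]
opening: 0.5
t 10.43 pos [ 0.5177 -0.1459  0.2864] F [-0.2 -0.1  0.4] open 0.5 q [-0.49  0.07  1.62 -0.    1.48  1.07]
shift cm [ -1.26 -12.45  -1.12] turn [0.0488 0.0218 0.0096]
```

```bash
python3 -m creep '0.6 -1 0 0 0.05 0.02 0.01;0.6 -0.3 -6.2 -0.6 0 0 0;0.6 0 -6.2 -0.5 0 0 0;0.6 0 0 0 0 0 0'
python3 - <<'E'
from h import *
go((.528,-.0215,.225),toolR(np.radians(267.75)))
im,d,W=cloud('wrist'); cv2.imwrite('pics/w6.png',im);Z=W[...,2]
o=ctrl.get_obs()
im,d=ctrl.camera('side'); cv2.imwrite('pics/s6.png',cv2.resize(im[110:230,200:320],None,fx=5,fy=5,interpolation=cv2.INTER_CUBIC))
E
```

```text
time_s: 10.92
eef_pos: [0.5324, -0.0201, 0.2923]
eef_rot: [0.017, -0.703, 0.014, 0.711]
wrist_force: [0.1, -0.7, 0.1]
opening: 0.594
t 10.93 pos [ 0.5324 -0.0201  0.2923] F [ 0.1 -0.7  0.1] open 0.594 q [-0.26  0.05  1.63  0.    1.48  1.35]
shift cm [6.73 0.18 0.36] turn [-0.0049  0.0112  0.0031]
```

View pics/w6.png

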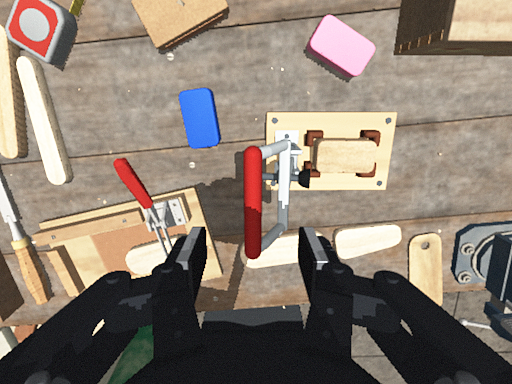

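View pics/s6.png

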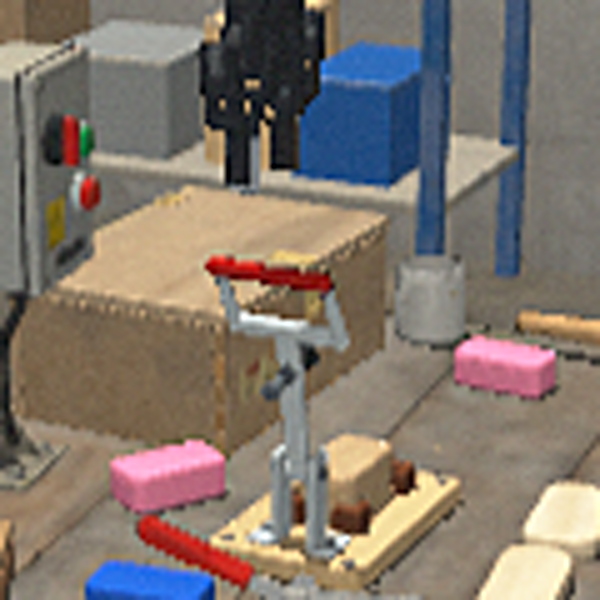

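The wrist view shows the red bar (253,203) between the open fingers (190 and 315, row 245). I measure the bar there.

```bash
cat >> h.py <<'E'
def bar(show=True):
    o=ctrl.get_obs(); im,d,W=cloud('wrist')
    hsv=cv2.cvtColor(im,cv2.COLOR_BGR2HSV)
    m=((hsv[...,0]<8)|(hsv[...,0]>172))&(hsv[...,1]>150)&(hsv[...,2]>60)&(abs(W[...,0]-.525)<.06)&(W[...,2]>.08)
    m=cv2.erode(m.astype(np.uint8),np.ones((2,2)))>0
    p=W[m]; A=Rot.from_quat(o['eef_rot'],scalar_first=True).as_matrix(); T=(p-o['eef_pos'])@A
    print('bar',len(p),'mid',((p.min(0)+p.max(0))/2).round(4),'y',np.percentile(p[:,1],[2,98]).round(4),'ztop',np.percentile(p[:,2],95).round(4),'tool y',np.percentile(T[:,1],[2,98]).round(4),rect(p[:,:2]))
    return im
E
python3 - <<'E'
from h import *
bar()
E
```

```text
bar 2376 mid [0.5233 0.057  0.1639] y [-0.0264  0.1388] ztop 0.2407 tool y [-0.1616  0.0027] (array([523.1,  54.9]), array([ 90.5, 171.8]), 4.61)
```

```bash
sed -i "s/(W\[...,2\]>.08)/(W[...,2]>.08)\&(abs(W[...,1]-o['eef_pos'][1])<.035)/" h.py
python3 - <<'E'
from h import *
bar()
E
```

```text
bar 1722 mid [ 0.5296 -0.0202  0.238 ] y [-0.0268 -0.0138] ztop 0.2408 tool y [-0.0099  0.002 ] (array([529.6, -19.9]), array([12.2, 90.1]), 87.44)
```

```bash
python3 -m creep '0.6 3.5 -0.2 0.2 0 0.01 0;0.6 2.8 0 0 0 0 0;0.6 0 0 0 0 0 0'
python3 - <<'E'
from h import *
go((.5296,-.020,.2185),toolR(np.radians(267.75)))
cv2.imwrite('pics/w7.png',bar())
E
```

```text
time_s: 11.5
eef_pos: [0.5305, -0.0274, 0.2285]
eef_rot: [-0.02, 0.707, -0.02, -0.707]
wrist_force: [0.2, -0.8, 0.2]
opening: 0.601
t 11.5 pos [ 0.5305 -0.0274  0.2285] F [ 0.2 -0.8  0.2] open 0.601 q [-0.28  0.08  1.72  0.    1.34  1.35]
shift cm [ 1.   -0.74  0.13] turn [-0.0177 -0.0006  0.0005]
bar 3374 mid [ 0.5295 -0.0203  0.2375] y [-0.027 -0.014] ztop 0.2408 tool y [-0.0133 -0.0009] (array([529.5, -20.1]), array([12.9, 91.7]), 87.72)
```

View pics/w7.png

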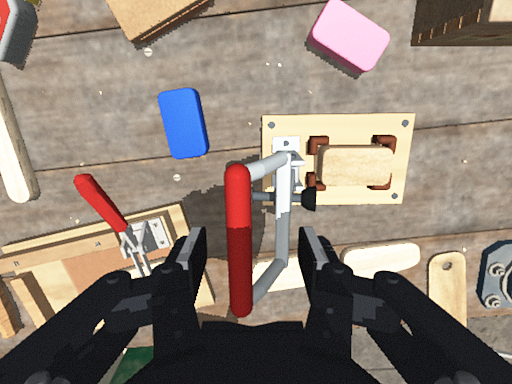

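```bash
python3 -m creep '0.6 1 -0.74 0.1 -0.018 0 0;0.6 0 0 0 0 0 0'
python3 - <<'E'
from h import *
go((.5296,-.020,.2185),toolR(np.radians(267.75)))
bar()
E
```

```text
time_s: 11.8
eef_pos: [0.532, -0.0211, 0.2215]
eef_rot: [-0.014, 0.709, -0.014, -0.705]
wrist_force: [0.4, 0.3, 0.9]
opening: 0.6
t 11.8 pos [ 0.532  -0.0211  0.2215] F [0.4 0.3 0.9] open 0.6 q [-0.26  0.09  1.73  0.    1.32  1.35]
shift cm [ 0.3  -0.1   0.24] turn [-0.0001 -0.0061 -0.0009]
bar 3636 mid [ 0.5306 -0.0214  0.2247] y [-0.0269 -0.0137] ztop 0.2407 tool y [-0.0069  0.0052] (array([530.6, -22.1]), array([16.8, 89.7]), 88.0)
```

Now grip the bar.

```bash
python3 -m creep '0.6 0.2 -0.1 0.1 0 0 0;0 0 0 0 0 0 0;0 0 0 0 0 0 0;0 0 0 0 0 0 0;0 0 0 0 0 0 0;0 0 0 0 0 0 0'
python3 - <<'E'
from h import *
im=bar(); cv2.imwrite('pics/w8.png',im)
go((.528,-.045,.2383-.014),toolR(np.radians(267.75)))
E
```

```text
time_s: 12.6
eef_pos: [0.5324, -0.0203, 0.2219]
eef_rot: [-0.013, 0.711, -0.015, -0.703]
wrist_force: [-0.5, -0.0, 0.7]
opening: 0.139
bar 3548 mid [ 0.5307 -0.0201  0.2643] y [-0.027  -0.0137] ztop 0.2408 tool y [-0.0062  0.0058] (array([530.7, -20.2]), array([13.1, 88.5]), 87.44)
t 12.65 pos [ 0.5324 -0.0203  0.2219] F [-1.   0.   0.4] open 0.138 q [-0.26  0.09  1.73  0.    1.31  1.35]
shift cm [-0.24  2.48  0.34] turn [ 0.0001 -0.0102 -0.0022]
```

```bash
python3 -m creep '0 -0.3 1.3 0.1 0 0 0;0 -0.25 1.3 0.05 0 0 0;0 -0.15 1.6 0.07 0 0 0'
python3 - <<'E'
from h import *
go((.5265,-.0784,.240-.011),toolR(np.radians(267.75)))
E
```

```text
time_s: 13.02
eef_pos: [0.5309, -0.0554, 0.2299]
eef_rot: [-0.017, 0.713, -0.008, -0.701]
wrist_force: [-1.7, 9.3, 5.9]
opening: 0.135
t 13.03 pos [ 0.5309 -0.0554  0.2299] F [-1.7  9.3  5.9] open 0.135 q [-0.34  0.08  1.72  0.02  1.33  1.27]
shift cm [0.05 2.31 0.36] turn [ 0.0029 -0.0164  0.0128]
```

```bash
python3 -m creep '0 0 1.6 0.1 0 -0.01 0.01;0 0.1 1.65 0.1 0 0 0;0 0.25 1.65 0.07 0 0 0;0 0.4 1.6 0.07 0 0 0'
python3 - <<'E'
from h import *
go((.5246,-.127,.2301-.011),toolR(np.radians(267.75)))
E
```

```text
time_s: 13.52
eef_pos: [0.5285, -0.114, 0.2267]
eef_rot: [-0.018, 0.712, -0.006, -0.701]
wrist_force: [-0.3, 6.9, 20.1]
opening: 0.139
t 13.53 pos [ 0.5285 -0.114   0.2267] F [-0.3  6.9 20.1] open 0.139 q [-0.45  0.1   1.71  0.02  1.33  1.15]
shift cm [0.73 1.32 0.36] turn [ 0.0057 -0.0153  0.0181]
```

```bash
python3 -m creep '0 0.4 1.5 0.1 0 -0.01 0.01;0 0.55 1.5 0.1 0 0 0;0 0.7 1.45 0.07 0 0 0;0 0.85 1.4 0.07 0 0 0'
python3 - <<'E'
from h import *
go((.5229,-.1706,.2063-.0105),toolR(np.radians(267.75)))
E
```

```text
time_s: 14.02
eef_pos: [0.5261, -0.1675, 0.2034]
eef_rot: [-0.019, 0.711, -0.004, -0.702]
wrist_force: [0.6, 7.0, 4.5]
opening: 0.133
t 14.03 pos [ 0.5261 -0.1675  0.2034] F [0.6 7.  4.5] open 0.133 q [-0.54  0.15  1.7   0.03  1.29  1.06]
shift cm [0.75 0.34 0.32] turn [ 0.0066 -0.0124  0.0209]
```

```bash
python3 -m creep '0 0.5 0 0 0 0 0'
python3 - <<'E'
from h import *
cv2.imwrite('pics/w9.png',bar())
im,d=ctrl.camera('side'); cv2.imwrite('pics/s9.png',cv2.resize(im[110:230,200:320],None,fx=5,fy=5,interpolation=cv2.INTER_CUBIC))
go((.5229,-.1706,.2063-.0105),toolR(np.radians(267.75)))
E
```

```text
time_s: 14.15
eef_pos: [0.5261, -0.1704, 0.2005]
eef_rot: [-0.017, 0.712, -0.006, -0.702]
wrist_force: [-12.1, -10.5, 22.9]
opening: 0.132
bar 3278 mid [ 0.5229 -0.1705  0.2171] y [-0.1773 -0.1643] ztop 0.2144 tool y [-0.0059  0.006 ] (array([ 522.9, -170.5]), array([12.8, 91.3]), 87.68)
t 14.25 pos [ 0.526  -0.1707  0.2005] F [-6.8 -8.   9.5] open 0.133 q [-0.54  0.16  1.7   0.02  1.28  1.06]
shift cm [0.46 0.01 0.32] turn [ 0.0058 -0.0128  0.0152]
```

View pics/w9.png

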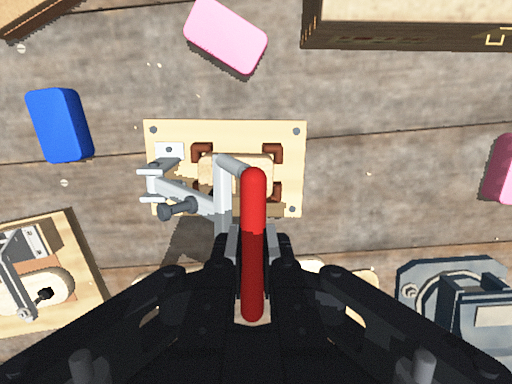

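View pics/s9.png

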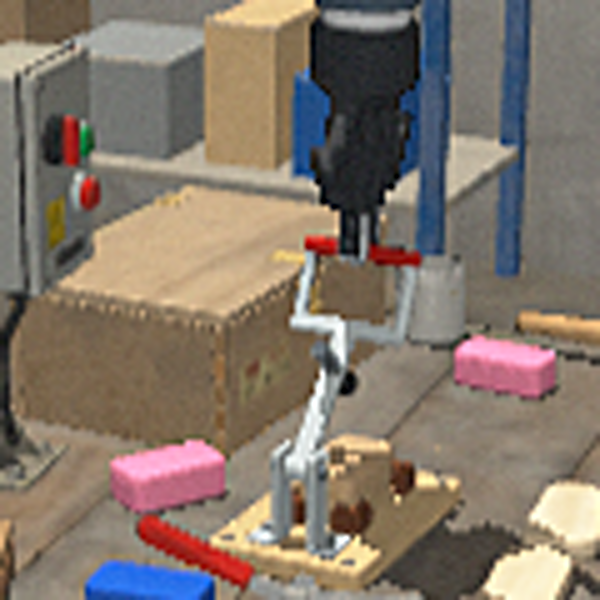

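```bash
python3 -m creep '0.4 0 0 0 0 0 0;0.4 0 0 0 0 0 0;0.4 0.5 0 0.3 0.006 -0.013 0.015;0.4 0 0 0 0 0 0'
python3 - <<'E'
from h import *
bar()
go((.5229,-.1706,.207-.0135),toolR(np.radians(267.75)))
E
```

```text
time_s: 14.75
eef_pos: [0.5226, -0.1707, 0.1948]
eef_rot: [0.014, -0.706, 0.014, 0.707]
wrist_force: [0.3, 0.3, -0.5]
opening: 0.401
bar 3691 mid [ 0.5234 -0.1706  0.2108] y [-0.1775 -0.1643] ztop 0.2143 tool y [-0.0061  0.006 ] (array([ 523.4, -170.8]), array([12.9, 90.5]), 87.73)
t 14.8 pos [ 0.5229 -0.1709  0.1951] F [0.1 0.5 0.2] open 0.4 q [-0.53  0.16  1.71 -0.    1.28  1.08]
shift cm [ 0.16 -0.03 -0.  ] turn [-0.0011  0.0006 -0.0004]
```

```bash
python3 -m creep '0 0.1 0 0 0 0 0;0 0 0 0 0 0 0;0 0 0 0 0 0 0;0 0 0 0 0 0 0;0 1.1 1.25 0.05 0 0 0;0 1.2 1.15 0.05 0 0 0;0 1.3 1.0 0.04 0 0 0'
python3 - <<'E'
from h import *
go((.5212,-.2141,.1567-.012),toolR(np.radians(267.75)))
E
```

```text
time_s: 15.68
eef_pos: [0.5216, -0.2027, 0.16]
eef_rot: [-0.015, 0.708, -0.012, -0.706]
wrist_force: [-0.3, 2.7, 5.3]
opening: 0.14
t 15.68 pos [ 0.5216 -0.2027  0.16  ] F [-0.3  2.7  5.3] open 0.14 q [-0.59  0.22  1.71  0.01  1.21  1.02]
shift cm [1.52 1.14 0.  ] turn [ 0.0005 -0.0029  0.0041]
```

```bash
python3 -m creep '0 1.4 0.9 0 0 0 0;0 1.45 0.75 0 0 0 0;0 0 0 0 0 0 0'
python3 - <<'E'
from h import *
cv2.imwrite('pics/w10.png',bar())
im,d=ctrl.camera('side'); cv2.imwrite('pics/s10.png',cv2.resize(im[110:230,200:320],None,fx=5,fy=5,interpolation=cv2.INTER_CUBIC))
go((.5209,-.2217,.1419-.012),toolR(np.radians(267.75)))
E
```

```text
time_s: 16.05
eef_pos: [0.5209, -0.2196, 0.1308]
eef_rot: [-0.017, 0.708, -0.012, -0.706]
wrist_force: [2.9, -2.9, -4.6]
opening: 0.137
bar 3712 mid [ 0.5219 -0.22    0.1766] y [-0.2266 -0.2136] ztop 0.1537 tool y [-0.0058  0.0059] (array([ 522. , -219.8]), array([12.8, 89.3]), 87.56)
t 16.15 pos [ 0.5209 -0.2194  0.1313] F [ 2.5 -3.3 -5. ] open 0.138 q [-0.61  0.27  1.72  0.01  1.16  1.  ]
shift cm [ 0.14  0.24 -0.01] turn [-0.0005 -0.0027  0.0061]
```

View pics/w10.png

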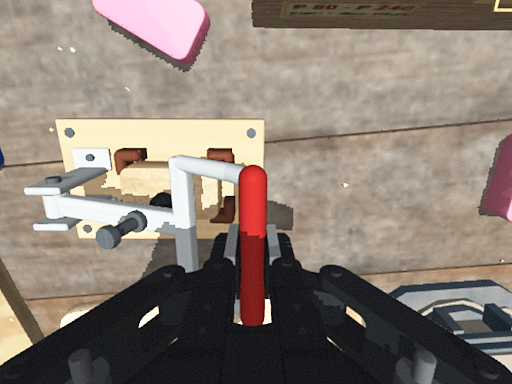

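View pics/s10.png

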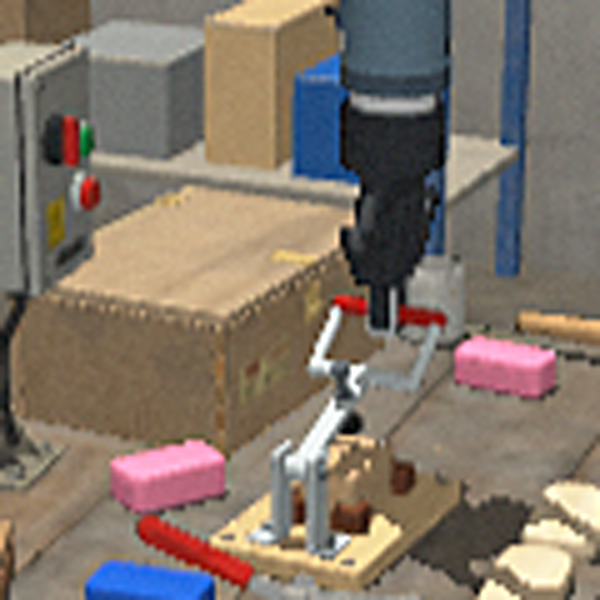

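```bash
python3 -m creep '0.4 0 0 0 0 0 0;0.4 0 0 0 0 0 0;0.4 -2.2 0 0 0 0 0;0.4 -2 0 0 0 0 0;0 0 0 0 0 0 0;0 0 0 0 0 0 0;0 0 0 0 0 0 0;0 0 0 0 0 0 0'
python3 - <<'E'
from h import *
cv2.imwrite('pics/w11.png',bar())
go((.5219,-.2205,.160),toolR(np.radians(267.75)))
E
```

```text
time_s: 17.15
eef_pos: [0.5197, -0.2176, 0.1739]
eef_rot: [0.016, -0.707, 0.011, 0.707]
wrist_force: [0.0, 0.3, -0.5]
opening: -0.0
bar 1413 mid [ 0.5411 -0.2201  0.1507] y [-0.2264 -0.2142] ztop 0.1544 tool y [-0.0041  0.0082] (array([ 541.2, -220.3]), array([12.7, 50.2]), 87.47)
t 17.2 pos [ 0.5197 -0.2175  0.1739] F [-0.4 -0.6 -0.9] open -0.003 q [-0.61  0.21  1.69  0.01  1.24  1.  ]
shift cm [ 1.39  0.3  -0.23] turn [0.0021 0.0003 0.0073]
```

View pics/w11.png

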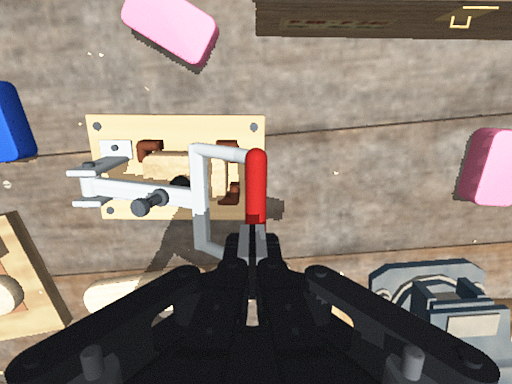

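```bash
python3 -m creep '0 1.2 0.5 -0.2 0 0 0.007;0 0 0 0 0 0 0;0 0 0 0 0 0 0'
python3 - <<'E'
from h import *
F=[]
for i in range(8): ctrl.camera('wrist'); F.append(ctrl.get_obs()['wrist_force'])
print(np.mean(F,0),np.std(F,0))
go((.5212,-.223,.154),toolR(np.radians(267.75)))
E
```

```text
time_s: 17.58
eef_pos: [0.5212, -0.2227, 0.1599]
eef_rot: [0.013, -0.706, 0.013, 0.708]
wrist_force: [-0.8, -0.6, 0.2]
opening: 0.005
[-0.1120171  -0.11147578  0.14355427] [0.61659504 0.55578731 0.60526098]
t 17.98 pos [ 0.5214 -0.2227  0.1604] F [-0.5  0.5  1.2] open -0.0 q [-0.61  0.24  1.69 -0.    1.21  1.  ]
shift cm [0.64 0.03 0.02] turn [0.002  0.0011 0.0002]
```

Bias about 0.1 N, noise 0.6 N. Now press down in small steps.

```bash
python3 -m creep '0 0.5 0.05 0 0 0 0;0 0.4 0.1 0 0 0 0' ; python3 -m creep '0 0.5 0.15 0 0 0 0'; python3 -m creep '0 0.5 0.15 0 0 0 0'
```

```text
time_s: 18.23
eef_pos: [0.5215, -0.2245, 0.1516]
eef_rot: [0.013, -0.707, 0.013, 0.707]
wrist_force: [-2.5, -0.0, 5.1]
opening: 0.001
time_s: 18.35
eef_pos: [0.5215, -0.2267, 0.1469]
eef_rot: [0.012, -0.707, 0.014, 0.707]
wrist_force: [-3.9, -1.8, 6.1]
opening: 0.0
time_s: 18.48
eef_pos: [0.5214, -0.2289, 0.1421]
eef_rot: [0.012, -0.707, 0.014, 0.707]
wrist_force: [-3.4, -0.4, 5.2]
opening: 0.003
```

```bash
for i in 1; do python3 -m creep '0 0.4 0.03 0 0 0 0' | grep -E "pos|force"; python3 -m creep '0 0.4 0.03 0 0 0 0'| grep -E "pos|force"; python3 -m creep '0 0.4 0.03 0 0 0 0'| grep -E "pos|force"; python3 -m creep '0 0.4 0.03 0 0 0 0'| grep -E "pos|force"; done
```

```text
eef_pos: [0.5214, -0.2304, 0.1383]
wrist_force: [-2.6, -3.7, 6.0]
eef_pos: [0.5214, -0.2319, 0.1346]
wrist_force: [-3.6, -3.6, 5.0]
eef_pos: [0.5213, -0.2333, 0.1309]
wrist_force: [-3.6, -2.8, 5.3]
eef_pos: [0.5212, -0.2346, 0.127]
wrist_force: [-2.4, -3.1, 4.7]
```

```bash
for i in 1; do python3 -m creep '0 0.35 -0.25 0 0 0 0' | grep -E "pos|force"; python3 -m creep '0 0.35 -0.2 0 0 0 0'| grep -E "pos|force"; python3 -m creep '0 0.35 -0.1 0 0 0 0'| grep -E "pos|force"; done
python3 - <<'E'
from h import *
im,d=ctrl.camera('side'); cv2.imwrite('pics/s12.png',cv2.resize(im[130:230,210:310],None,fx=6,fy=6,interpolation=cv2.INTER_CUBIC))
cv2.imwrite('pics/w12.png',bar()); go((.5205,-.232,.11))
E
```

```text
eef_pos: [0.5219, -0.2335, 0.124]
wrist_force: [-1.8, -3.8, 5.3]
eef_pos: [0.5226, -0.2326, 0.1209]
wrist_force: [-1.8, -4.4, 4.4]
eef_pos: [0.5231, -0.2325, 0.1178]
wrist_force: [-1.8, -3.1, 5.0]
bar 1375 mid [ 0.5204 -0.2328  0.1172] y [-0.239  -0.2267] ztop 0.1186 tool y [-0.0064  0.0058] (array([ 520.4, -232.2]), array([12.7, 91.5]), 88.66)
t 19.45 pos [ 0.523  -0.232   0.1174] F [ 0.5 -0.7  3.2] open -0.0 q [-0.62  0.3   1.72 -0.01  1.12  0.99]
shift cm [0.74 0.   0.26] turn [0. 0. 0.]
```

View pics/s12.png

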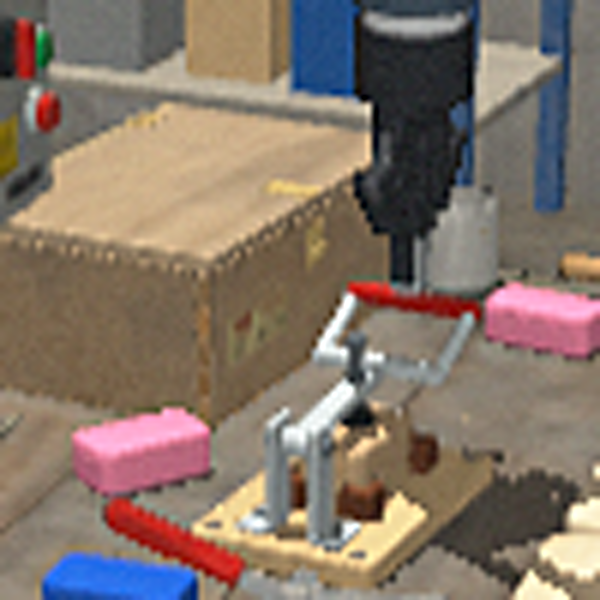

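View pics/w12.png

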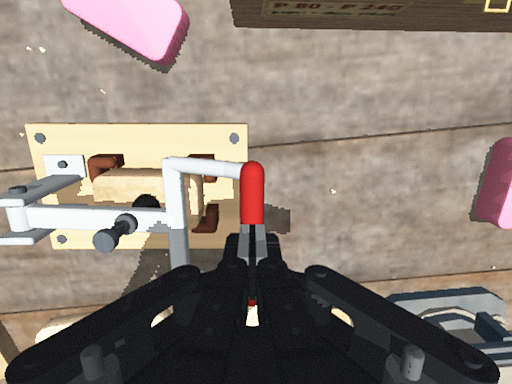

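Tip is centred on the bar, and the foot is just about over the block. I continue step by step.

```bash
for i in 1; do python3 -m creep '0 0.35 -0.05 0.1 0 0 0' | grep -E "pos|force"; python3 -m creep '0 0.3 -0.05 0.05 0 0 0'| grep -E "pos|force"; python3 -m creep '0 0.3 -0.05 0.05 0 0 0'| grep -E "pos|force"; python3 -m creep '0 0.3 -0.05 0 0 0 0'| grep -E "pos|force"; done
```

```text
eef_pos: [0.5228, -0.232, 0.1143]
wrist_force: [1.2, -3.8, 3.8]
eef_pos: [0.5227, -0.2318, 0.1114]
wrist_force: [0.0, -4.1, 5.6]
eef_pos: [0.5226, -0.2317, 0.1086]
wrist_force: [-0.1, -2.5, 6.6]
eef_pos: [0.5228, -0.2315, 0.1057]
wrist_force: [-1.7, -3.7, 5.6]
```

```bash
for i in 1; do python3 -m creep '0 0.25 -0.05 0 0 0 0' | grep -E "pos|force"; python3 -m creep '0 0.25 -0.05 0 0 0 0'| grep -E "pos|force"; python3 -m creep '0 0.25 -0.05 0 0 0 0'| grep -E "pos|force"; done
```

```text
eef_pos: [0.5229, -0.2313, 0.1033]
wrist_force: [-0.4, -2.7, 5.3]
eef_pos: [0.5231, -0.2311, 0.1009]
wrist_force: [-0.4, -3.3, 7.8]
eef_pos: [0.5232, -0.2311, 0.0986]
wrist_force: [-0.5, -3.4, 6.1]
```

```bash
cat >> h.py <<'E'
def blk():
    im,d,W=cloud('wrist');Z=W[...,2]; hsv=cv2.cvtColor(im,cv2.COLOR_BGR2HSV)
    a=np.radians(87.75);X=np.array([np.cos(a),np.sin(a)]);Y=np.array([-np.sin(a),np.cos(a)])
    r=W[...,:2]-np.array([.5237,-.150]); x=r@X;y=r@Y
    for n,l,h,z0,z1 in(('far',-.036,-.016,.035,.065),('near',.016,.036,.035,.065)):
        m=(x>l)&(x<h)&(abs(y)<.018)&(Z>z0)&(Z<z1); print(n,m.sum(),np.percentile(Z[m],[25,50,75]).round(4) if m.sum() else '')
    m=(x>-.075)&(x<-.06)&(abs(y)<.05)&(Z>.01)&(Z<.026); print('base',m.sum(),np.median(Z[m]).round(4) if m.sum() else '')
    return im
E
python3 - <<'E'
from h import *
im=blk(); cv2.imwrite('pics/w13.png',im); go((.5205,-.232,.11))
im,d=ctrl.camera('side'); cv2.imwrite('pics/s13.png',cv2.resize(im[130:230,210:310],None,fx=6,fy=6,interpolation=cv2.INTER_CUBIC))
E
```

```text
far 254 [0.049  0.0494 0.0498]
near 691 [0.049  0.0494 0.0498]
base 1339 0.0187
t 20.38 pos [ 0.5232 -0.2309  0.0982] F [-0.3 -3.8  6.2] open 0.003 q [-0.62  0.32  1.73 -0.01  1.07  1.  ]
shift cm [-1.18  0.14  0.25] turn [0. 0. 0.]
```

View pics/s13.png

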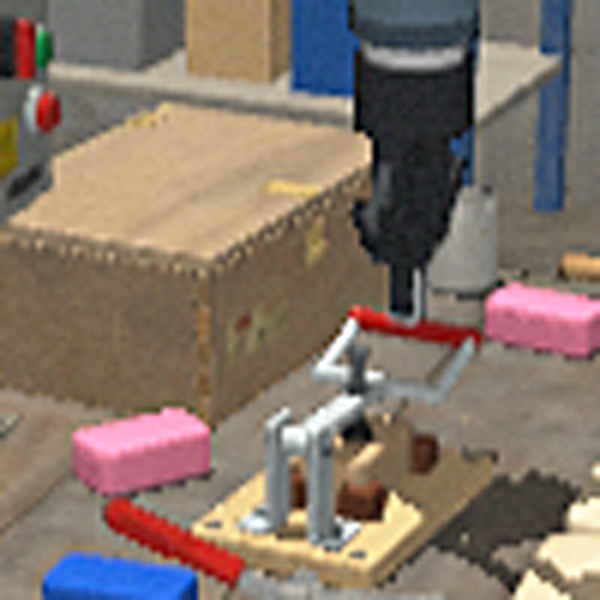

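The wood is 6.2 of 7 mm down, about 0.8 mm from home. I switch to finer steps.

```bash
for i in 1; do python3 -m creep '0 0.15 -0.02 0 0 0 0' | grep -E "pos|force"; python3 -m creep '0 0.15 -0.02 0 0 0 0'| grep -E "pos|force"; done;  python3 - <<'E'
from h import *
F=[];P=[]
for i in range(3):
    blk(); o=ctrl.get_obs(); F.append(o['wrist_force']);P.append(o['eef_pos'][2])
print(np.mean(F,0),P)
E
```

```text
eef_pos: [0.5232, -0.2309, 0.097]
wrist_force: [-1.0, -3.3, 8.3]
eef_pos: [0.5232, -0.2311, 0.096]
wrist_force: [-3.0, -2.6, 10.6]
far 259 [0.0483 0.0487 0.0491]
near 701 [0.0484 0.0488 0.0492]
base 1336 0.0187
far 256 [0.0484 0.0488 0.0491]
near 701 [0.0483 0.0487 0.0492]
base 1337 0.0187
far 263 [0.0482 0.0487 0.049 ]
near 695 [0.0483 0.0487 0.0491]
base 1345 0.0187
[-2.3528735  -2.89703631  8.16761065] [np.float64(0.0959177965977768), np.float64(0.09593465184585612), np.float64(0.09595186175432426)]
```

```bash
python3 -m creep '0 0.12 0 0 0 0 0' | grep -E "pos|force";  python3 - <<'E'
from h import *
F=[];P=[]
for i in range(3):
    ctrl.camera('top'); o=ctrl.get_obs(); F.append(o['wrist_force']);P.append(o['eef_pos'][2])
print(np.mean(F,0),P)
E
```

```text
eef_pos: [0.5232, -0.2313, 0.0955]
wrist_force: [-3.6, -0.8, 12.8]
[-2.7177972  -1.64978702 10.69170544] [np.float64(0.09547824707964692), np.float64(0.09549570038028223), np.float64(0.09550684281409728)]
```

Hold is about 10.7 N at the bar, so roughly 14–16 N on the wood. Now I let go.

```bash
python3 -m creep '0 -1 0 0 0 0 0;0 -3 0 0 0 0 0;0 -5 0 0 0 0 0;0 0 0 0 0 0 0;0 0 0 0 0 0 0;0 0 0 0 0 0 0';  python3 - <<'E'
from h import *
cv2.imwrite('pics/w14.png',blk()); bar()
im,d=ctrl.camera('side'); cv2.imwrite('pics/s14.png',cv2.resize(im[110:230,200:320],None,fx=5,fy=5,interpolation=cv2.INTER_CUBIC))
E
```

```text
time_s: 21.85
eef_pos: [0.5186, -0.2233, 0.182]
eef_rot: [0.01, -0.707, 0.016, 0.707]
wrist_force: [0.1, -0.1, -0.3]
opening: -0.003
far 131 [0.0482 0.0486 0.0492]
near 304 [0.0482 0.0487 0.0492]
base 980 0.0187
bar 1247 mid [ 0.5215 -0.2352  0.1393] y [-0.2415 -0.2286] ztop 0.097 tool y [0.0051 0.0171] (array([ 521.5, -235.2]), array([12.6, 87.4]), 87.42)
```

View pics/w14.png

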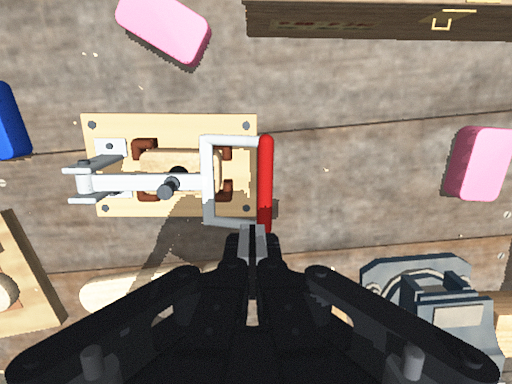

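View pics/s14.png

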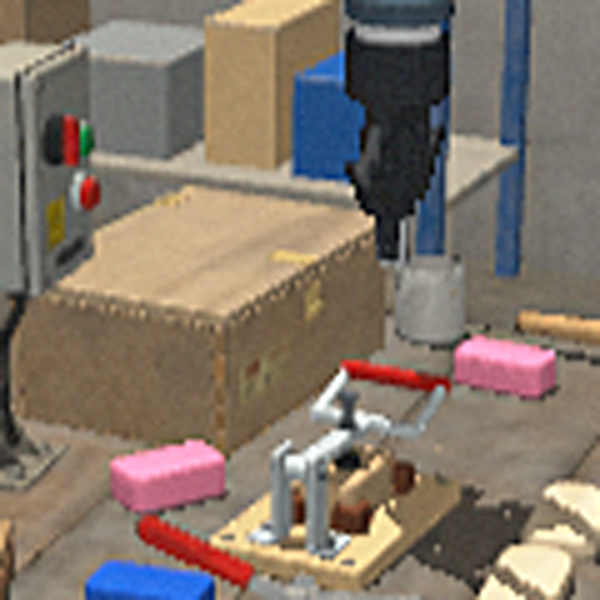

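Run:
```python
from bench import ctrl
print(ctrl.hand_in(), ctrl.get_obs()['time_s'])
```

```text
the job is handed in; nothing more can be done
the job is handed in; nothing more can be done
```

The job is handed in at about 22 s of the 64 s. The block is in the pocket, clamped down, and the robot is off everything. I got no verdict back.

- **Block:** I laid it on the ejector and let go of it. It was centred to within about 0.5 mm and its angle was off by about 0.5°. I then brought the clamp over by pinching the red bar, and closed it by pressing down from above in small steps.
- **Clamping force:** The last press held about 10.7 N at the bar, with a reading of 12.8 N at the end of the step. From that I estimate about 13–16 N on the wood during the press. After release I estimate 11–14 N, because the bar seems to have sprung back about 0.3 mm. The force on the wood was never measured directly.
- **Last checks:** After letting go, the block's top is level and 30.0 mm above the cradle base, so it is fully home. The clamp stayed down, the fingers are well clear of it, and the wrist reads about 0 N.
- **Disagreements:** The top camera placed things 1.5–2 mm off from the wrist camera along y, so I used the wrist camera. Halfway through, the bar slipped towards the fingertips, so I gripped it again.
- **Not checked:** I didn't measure the cork block, tape measure or wedge again at the end. The arm never worked near them.

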